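# Refit the push-to-run speed knob of a seal carver's lapping machine

### The job

The speed knob of the lapping machine has been pulled off and lies on the red felt. Pick it up, turn it so that the flat in its bore matches the flat of the D-shaped spindle on the machine's deck, push it fully home, and then keep pressing so that knob and spindle are held well down against the start spring (the disc runs only while the knob is held in). Finish while still holding the knob down with the fingers, and leave the seal stone, the stone blank and the paste pot where they are.

Things in the scene. Friction and masses are not known exactly. Their poses are not given: they have to be found in the camera images.
- knob: Black pointer knob, 50-85 g, upright on 2 mm felt. Origin: centre of underside, z up. Round skirt 46 mm wide, z 0 to 18 mm; on it a bar grip along x, 14 mm thick in y, z 18 to 38 mm, from x = -21 (blunt) to +27 mm (tapered nose); sides parallel from x = -18 to +14 mm. White line on top at the nose. Below: blind D-bore, 14 mm deep, 13.2 mm wide, its flat 3.5 mm from the axis on the +x (nose) side.
- knob_seat (a point): Centre of the floor of the knob's bore, 14 mm above its underside on its axis; same axes as the knob. It meets spindle_tip when the knob is fully home.
- knob_nose (a point): Tip of the knob's nose, 27 mm from its axis on its +x side, 28 mm above its underside.
- spindle_tip (a point): Centre of the top of the machine's upright steel D-spindle, 12 mm wide, standing 20 mm out of the deck (tip 105 mm above the table unpressed, top 2 mm chamfered). Its flat is 3 mm from the axis on this point's +x side; z is up. It turns stiffly (0.08 N m, 2.6 rad either way) and starts at any angle; the knob's x must point along this x.
- start_push (a joint): How far the spindle is pressed down against the start spring, in m: 0 is up (rest), 0.006 is the bottom stop. The spring pushes back with 5 N at 0 and 9 N at the stop; it returns when let go.
- machine: Grey-green bench lapping machine, fixed, 220 (x) by 360 mm (y), deck 85 mm high; origin under its middle. At y = +70 mm a white bowl 204 mm wide, rim 130 mm high, round a 150 mm disc; a water bottle 236 mm high over the bowl's far left side. The spindle stands at x = -30, y = -118 mm on the bare right end, in a black dial plate with white ticks; a rocker switch 9 mm high is 96 mm behind it.
- seal_stone: Amber stone seal standing upright on the felt, 24 x 24 mm, 54 mm high; origin at the centre of its underside. Leave it.
- paste_pot: White lidded ceramic paste pot on the felt, 55 mm across, 31 mm high; origin at the centre of its underside. Leave it.
- stone_blank: Grey-beige stone block lying on the felt, 56 mm (x) by 22 mm, 22 mm high; origin at the centre of its underside. Leave it.
Mind the look-alikes: they are no part of the job. Several things have the shape of the knob; the one meant has the colours described above.

How it is judged:
By the outcome, as a careful person would: the job done as asked, in the order asked, and still so for the second after the job is handed in, while the arm keeps its last pose, push and grip.
It also fails if it takes over 42 s, if anything falls off the work surface, if the arm or the gripper's body presses on something with over 40 N, if the wrist force passes 120 N, or if a joint passes its speed limit or range.

### The arm

A 6-joint arm with a two-finger parallel gripper is mounted at the origin on the work surface. World frame = base frame: x ahead of the robot, y to its left, z up, the work surface at z = 0. Lengths are in mm, angles in rad, forces in N, time in s.
With the tool pointing down it reaches from about 300 to 825 mm from the base axis. Payload 5.4 kg.
Tool frame: the origin (TCP) lies at the very end of the fingers, on their centre line; the grasp point (between the pads) lies 19 mm behind it; z points along the fingers, y is the line along which they close (so a half turn about z gives the same grasp; the last joint's range is limited). The gripper opens to 92 mm and grips with 3 to 60 N. Pads are 20 mm wide; open, the fingers measure 128 mm over their backs; the gripper's body (75 mm by 189 mm) begins 69 mm behind the grasp point.
Start: joints at [-1.428, 0.158, 1.597, -0, 1.386, -0.21], TCP at [198.654, -539.576, 214.601] pointing down, gripper open.
Joint ranges: [-2.91, 2.91], [-0.94, 2.29], [0.18, 2.7], [-1.29, 4.43], [0.17, 2.64], [-3, 3]. Speed limits (rad/s): [2.57, 2.57, 3.14, 3.14, 3.14, 3.14].

### API

Orientations are given as a unit quaternion [w, x, y, z].
In Python, from cell import get_state, snapshot, finish_job, spot_in, trace gives the robot as it stands.
- The arm moves only by the shell command python3 -m crank 'ROWS' [FORCE]. ROWS is JSON, a list of rows, each an object with "rotation": the turn, a rotation vector about the tool's x, y, z in degrees, a list of three; "offset": the shift along the tool's x, y, z in mm, a list of three; "jaw": the opening, from 0 (shut) to 1 (fully open). A call has 1 to 20 rows; each row shifts and turns the commanded pose from where the row before left it, along the tool's axes as they then stand; what a row does not reach is not made up. A row lasts 1/8 s, in which the tool goes at most 62.5 mm and 10.7 degrees, less where a joint would pass 70% of its speed; a pose out of reach is approached as far as the arm can. A call is refused whole if a number of a shift passes 62.5 or a number of a turn 10.7, either way. A call with a gripper value outside its range is refused whole. The fingers move at their own pace and stop on an object; FORCE is the grip in N (left out, the last holds). Time passes only in rows, so rows that do not move let the fingers close. It gives the time, the measured TCP pose, the force, the opening and the grip force at its end, in the units of the state.
- get_state(): the state, without advancing time (a new reading comes with each control period).
- snapshot(name): name is "scene" or "top" or "wrist"; returns a dict with "image" (480x640x3 uint8, red, green, blue), "mtx" (3x3 intrinsics, pixels), "R" (3x3) and "t" (3): a world point X has camera coordinates R X + t. Camera axes: x right, y down, z forward; pixel columns grow to the right and rows downward; lengths in mm; the calibration is good to about 2 mm. The wrist camera is an equidistant fisheye: a pixel r from the principal point sees the ray r / f radians off the axis. A picture is of the moment at which its call begins. There is no depth.
- finish_job(): hands the job in; it is judged then, once.
Trained networks look in the newest picture that a camera, given by its name, has taken for a name from the list of things; names that differ only in an ending like _2 or _b are one class to them, and where a whole thing is asked for, a point or a joint stands for the part that bears it (a point fixed in the world has none). Each returns a list of dicts, best first, with "confidence" (0 to 1); they miss things now and then, are a little off and sometimes report something else, mostly with a low value. They report only what shows in the picture. A call takes as long as a camera call. They do not tell look-alikes from the thing itself.
- spot_in(camera, label): "point" ([x, y, z] in mm, in world coordinates, good to about 4 mm: the middle of the surface that is visible of it).
- trace(camera, label): "region" (480x640 bool, what is visible of it).
The state is a dict: "clock": time; "q": joint angles; "qvel": joint speeds; "tau": joint torques, N m; "ee_pos": TCP position; "tcp_rot": TCP orientation; "contact_force": force on the tool from outside, world axes, zero at the start; "ft_torque": the same for the moment, N m; "width": finger opening in mm; "grip_force": force on a finger pad.
Only numpy, scipy, OpenCV 4.12 (cv2) and the standard library are available. Lean on these libraries where they do the work, as an engineer would, in place of code of your own. Each camera call takes 0.05 s, during which the arm holds its last target. There are 200 camera calls.

## Working session

There is one attempt and no reset: what is moved stays moved. The work goes in short steps, Python scripts to look and compute and a shell command to move; the robot and the scene stay as the last step left them, time stands still between calls to the robot, and variables do not carry over. Pictures are saved under pics/ and viewed, at most 10 in all, crops included, and the job is handed in when it is done.

```bash
mkdir -p pics; ls
python3 - <<'E'
from cell import *
import cv2
s=get_state();print(s)
for c in ["scene","top"]:
    d=snapshot(c);cv2.imwrite(f"pics/{c}0.png",d["image"][:,:,::-1]);print(c,d["mtx"].tolist(),d["R"].tolist(),d["t"].tolist())
    for l in ["knob","spindle_tip","machine","seal_stone","paste_pot","stone_blank"]:
        try:print(l,[( [round(float(v)) for v in r["point"]],round(r["confidence"],2)) for r in spot_in(c,l)])
        except Exception as e:print(l,e)
E
```

```text
pics
{'clock': 0.0, 'q': array([-1.42811034e+00,  1.59052850e-01,  1.59822708e+00, -3.68895523e-05,
        1.38620609e+00, -2.10079168e-01]), 'qvel': array([-0.000551  ,  0.00215211,  0.00101808,  0.00094982, -0.00293408,
        0.00063733]), 'tau': array([-1.16877258e-03, -3.85565829e+01, -3.22113025e+01,  7.00931693e-02,
        3.78764130e-02, -1.34309780e-04]), 'ee_pos': array([ 198.54730489, -538.95937518,  213.61937797]), 'tcp_rot': array([-9.46755029e-04,  9.84483841e-01,  1.75472702e-01,  1.37759855e-05]), 'contact_force': array([ 0.27745923, -0.84829652, -0.41122044]), 'ft_torque': array([-0.0353561 ,  0.03102623,  0.00694145]), 'grip_force': 0.0, 'width': 91.67498358935178}
scene [[560.763626573559, 0.0, 313.68135775317904], [0.0, 560.763626573559, 244.8455435260207], [0.0, 0.0, 1.0]] [[0.8773016881706162, 0.479857655709799, -0.008853145750681923], [0.3398852383173392, -0.6342087787068194, -0.6944474420610754], [-0.3388506643153475, 0.606230859712619, -0.7194889658814422]] [-452.2030914875993, -183.42973735485057, 1464.7069182588284]
knob [([712, -264, 17], 0.79), ([579, 
[... 207 characters left out ...]
6)]
stone_blank [([561, -378, 21], 0.97), ([622, 167, 88], 0.26)]
top [[444.6987544244715, 0.0, 322.51791478370103], [0.0, 444.6987544244715, 231.21149682464562], [0.0, 0.0, 1.0]] [[0.006814306607195767, -0.9999637315588449, -0.00510889345883018], [-0.9945021755249772, -0.0062430383349831205, -0.10452964817904484], [0.10449396203393806, 0.0057931027315663, -0.9945086484587207]] [-113.01777302493903, 548.6296327606838, 776.9816212935642]
knob [([570, -235, 18], 0.87), ([542, -88, 24], 0.83)]
spindle_tip [([567, 68, 105], 0.51)]
machine [([595, 199, 92], 0.59)]
seal_stone [([438, -231, 44], 0.63)]
paste_pot [([428, -354, 29], 0.74)]
stone_blank [([560, -368, 25], 0.61), ([565, 75, 106], 0.25)]
```

View pics/scene0.png

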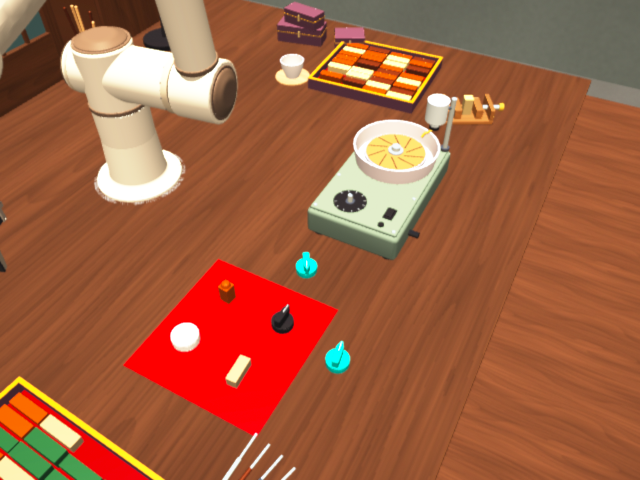

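View pics/top0.png

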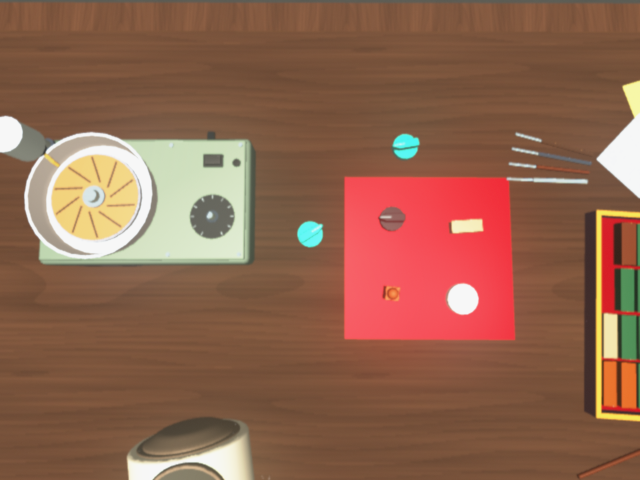

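Black knob at top px (391,218), scene (283,320), on the red felt. The cyan look-alikes at top (405,146) and (310,234), scene (338,359) and (306,266), have the wrong colour. The spindle is at top (211,215). I'll check the knob in an enlarged crop.

```bash
cat > h.py <<'E'
import numpy as np, cv2
from cell import *
def ray(d,u,v,fish=False):
    K=d["mtx"];x=(u-K[0,2])/K[0,0];y=(v-K[1,2])/K[1,1]
    if fish:
        r=np.hypot(x,y);k=np.sin(r)/r if r>1e-9 else 1
        c=np.array([x*k,y*k,np.cos(r)])
    else: c=np.array([x,y,1.])
    R=np.array(d["R"]);return -R.T@np.array(d["t"]),R.T@c
def at_z(d,u,v,z,fish=False):
    o,r=ray(d,u,v,fish);return o+r*(z-o[2])/r[2]
def proj(d,X,fish=False):
    c=np.array(d["R"])@X+d["t"];K=d["mtx"]
    if fish:
        r=np.hypot(c[0],c[1]);t=np.arctan2(r,c[2]);p=c[:2]/max(r,1e-9)*t
    else:p=c[:2]/c[2]
    return p*[K[0,0],K[1,1]]+[K[0,2],K[1,2]]
E
python3 - <<'E'
from h import *
d=snapshot("top");im=d["image"][:,:,::-1]
a=cv2.resize(im[198:238,366:416],(500,400)[:2] and (400,320),interpolation=cv2.INTER_CUBIC)
b=cv2.resize(im[196:236,186:236],(400,320),interpolation=cv2.INTER_CUBIC)
s=snapshot("scene");im=s["image"][:,:,::-1]
c=cv2.resize(im[298:338,258:308],(400,280),interpolation=cv2.INTER_CUBIC)
e=cv2.resize(im[180:220,325:375],(400,280),interpolation=cv2.INTER_CUBIC)
cv2.imwrite("pics/crop1.png",np.vstack([np.hstack([a,b]),np.hstack([c,e])]))
print(at_z(d,391,218,30),at_z(s,283,320,15),at_z(d,211,215,105),at_z(s,350,199,105))
for c in("scene","top"):
  snapshot(c);m=trace(c,"knob_seat")
  for r in m:
    ys,xs=np.nonzero(r["region"]);print(c,xs.mean(),ys.mean(),len(xs),r["confidence"])
w=snapshot("wrist");print(w["mtx"],w["R"],w["t"])
E
```

```text
[ 574.04536394 -233.35495578   30.        ] [ 573.99560338 -234.17594186   15.        ] [567.00335027  73.93610077 105.        ] [573.55116362  62.0502095  105.        ]
scene 282.1223175965665 320.37124463519314 466 0.81
scene 306.1067961165049 266.1092233009709 412 0.67
scene 184.93861066235866 336.7156704361874 619 0.41
scene 226.07073954983923 290.95819935691316 311 0.24
top 404.43259557344066 146.6861167002012 497 0.94
top 391.32761904761907 218.78095238095239 525 0.78
top 309.67117988394585 234.36557059961316 517 0.57
[[371.64829954   0.         321.66391897]
 [  0.         371.64829954 238.83590462]
 [  0.           0.           1.        ]] [[ 3.45254619e-01 -9.38508956e-01 -4.33395495e-04]
 [-8.96937672e-01 -3.30097402e-01  2.94174298e-01]
 [-2.76228276e-01 -1.01176306e-01 -9.55751691e-01]] [-574.82256765  -34.22105862  392.45639932]
```

View pics/crop1.png

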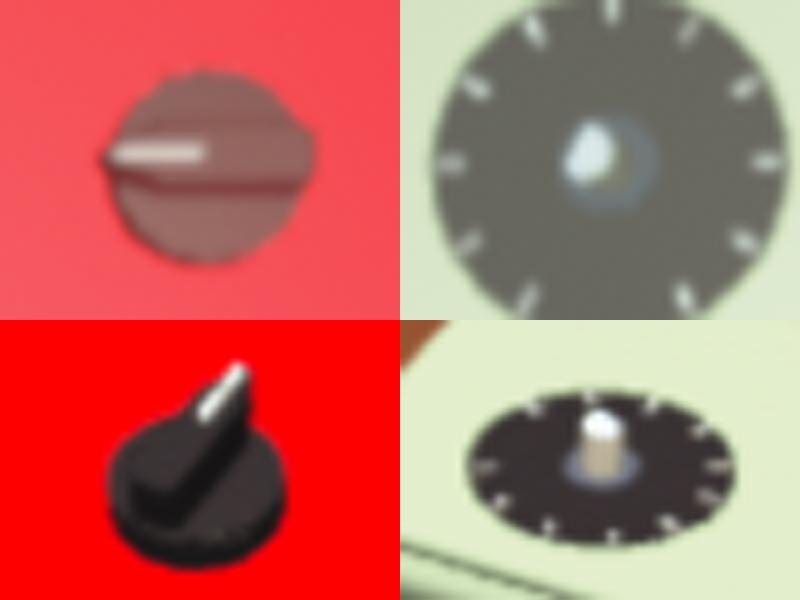

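The crop confirms it: the black knob has a white line and its nose points to image left (world +y). The spindle is at about (568,70), with its flat angle still unclear. I'll turn the tool by 70° and go to a near look at the knob.

```bash
python3 -m crank '[{"rotation":[0,0,-10],"offset":[0,0,0],"jaw":1},{"rotation":[0,0,-10],"offset":[0,0,0],"jaw":1},{"rotation":[0,0,-10],"offset":[0,0,0],"jaw":1},{"rotation":[0,0,-10],"offset":[0,0,0],"jaw":1},{"rotation":[0,0,-10],"offset":[0,0,0],"jaw":1},{"rotation":[0,0,-10],"offset":[0,0,0],"jaw":1},{"rotation":[0,0,-9.8],"offset":[0,0,0],"jaw":1},{"rotation":[0,0,0],"offset":[25,42,9],"jaw":1},{"rotation":[0,0,0],"offset":[25,42,9],"jaw":1},{"rotation":[0,0,0],"offset":[25,42,9],"jaw":1},{"rotation":[0,0,0],"offset":[25,42,9],"jaw":1},{"rotation":[0,0,0],"offset":[25,42,9],"jaw":1},{"rotation":[0,0,0],"offset":[25,42,9],"jaw":1},{"rotation":[0,0,0],"offset":[25,42,9],"jaw":1},{"rotation":[0,0,0],"offset":[25,42,9],"jaw":1},{"rotation":[0,0,0],"offset":[22,40,12],"jaw":1},{"rotation":[0,0,0],"offset":[0,0,0],"jaw":1}]' 40
python3 - <<'E'
from h import *
d=snapshot("wrist");cv2.imwrite("pics/w1.png",d["image"][:,:,::-1])
np.savez("w1.npz",**d)
for l in("knob","knob_nose","knob_seat"):
  print(l,[( [round(float(v)) for v in r["point"]],round(r["confidence"],2)) for r in spot_in("wrist",l)])
print(d["R"],d["t"],get_state()["q"])
E
```

```text
clock: 3.18
ee_pos: [576.0, -314.9, 129.0]
tcp_rot: [-0.001, 0.706, 0.709, 0.0]
contact_force: [-0.7, -0.3, -0.1]
width: 92.0
grip_force: 0.0
knob [([707, -258, 26], 0.82), ([572, -236, 22], 0.67)]
knob_nose [([576, -239, 17], 0.78), ([701, -261, 27], 0.68)]
knob_seat [([574, -236, 20], 0.79), ([701, -265, 23], 0.63)]
[[ 9.99992297e-01  3.86703712e-03 -6.72733966e-04]
 [ 3.89461796e-03 -9.56215438e-01  2.92637777e-01]
 [ 4.88362542e-04 -2.92638143e-01 -9.56223132e-01]] [-573.67728326 -311.59567466  218.2071334 ] [-6.89997451e-01  4.32819932e-01  1.42976376e+00 -3.52155608e-04
  1.27860879e+00 -6.89055831e-01]
```

View pics/w1.png

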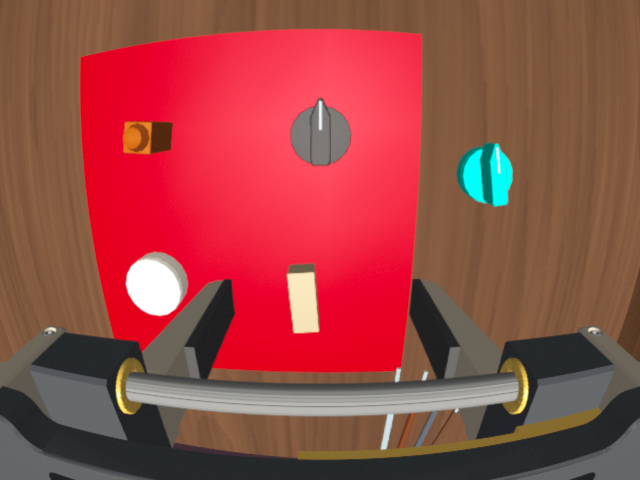

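The wrist view shows the black knob at px (321,135) with its nose up at (320,98). The cyan look-alike is at (487,175), the blank at (303,300), the pot at (157,283) and the seal at (140,137). Next I work out the knob's pose.

Run:
```python
from h import *
d=dict(np.load("w1.npz"));im=d["image"].astype(int)
s=im[85:180,270:370]
dark=(s[:,:,0]<150)&(abs(s[:,:,0]-s[:,:,1])<40)
white=(s.min(2)>170)
m=(dark|white).astype(np.uint8)
c=max(cv2.findContours(m,cv2.RETR_EXTERNAL,cv2.CHAIN_APPROX_NONE)[0],key=len)[:,0]+[270,85]
# skirt: contour points away from nose & blunt side -> flank points left and right
P=np.array([at_z(d,u,v,20,True)[:2] for u,v in c])
# bottom half shows the skirt's top edge? use fit of points with |x|>12 from the mean
ctr=P.mean(0)
for i in range(5):
  q=P[abs(P[:,0]-ctr[0])>10]
  A=np.c_[2*q,np.ones(len(q))];x=np.linalg.lstsq(A,(q**2).sum(1),rcond=None)[0];ctr=x[:2]
print("skirt",ctr,np.sqrt(x[2]+ctr@ctr))
ys,xs=np.nonzero(white);W=np.array([at_z(d,u+270,v+85,40,True)[:2] for u,v in zip(xs,ys)])
w,v=np.linalg.eigh(np.cov(W.T));a=v[:,1]*np.sign(v[1,1]);print("line",W.mean(0),np.degrees(np.arctan2(a[1],a[0])),W.min(0),W.max(0),len(W))
```

```text
skirt [ 573.5158189 -236.9581331] 21.712697926152497
line [ 573.42774231 -222.47580122] 90.20289093643946 [ 572.70864444 -232.26035028] [ 574.14998292 -212.67412232] 87
```

```bash
python3 -m crank '[{"rotation":[0,0,0],"offset":[40,-1.2,0],"jaw":1},{"rotation":[0,0,-0.2],"offset":[38.4,-1.3,0],"jaw":1},{"rotation":[0,0,0],"offset":[0,0,40],"jaw":0.8},{"rotation":[0,0,0],"offset":[0,0,40],"jaw":0.6},{"rotation":[0,0,0],"offset":[0,0,15],"jaw":0.5},{"rotation":[0,0,0],"offset":[0,0,0],"jaw":0.5}]'
python3 - <<'E'
from h import *
s=get_state();print(s["ee_pos"],s["tcp_rot"],s["width"])
d=snapshot("wrist");cv2.imwrite("pics/w2.png",d["image"][:,:,::-1])
E
```

```text
clock: 4.12
ee_pos: [571.3, -239.5, 35.3]
tcp_rot: [-0.001, 0.706, 0.708, -0.0]
contact_force: [-0.2, 0.2, 0.6]
width: 53.9
grip_force: 0.0
[ 571.34664515 -239.51913992   35.34358137] [-6.24565789e-04  7.06188006e-01  7.08024075e-01 -1.38280442e-04] 53.877135953349985
```

View pics/w2.png

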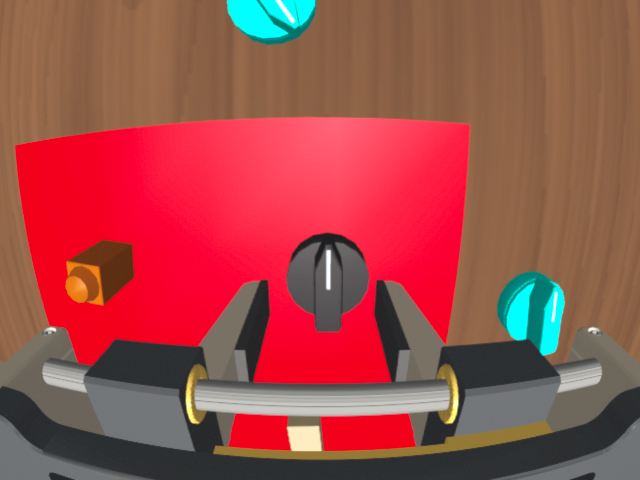

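The fingers straddle the bar, with the knob at px (328,275), about 2 mm to the +x side. I'll correct that, lower and close.

```bash
python3 -m crank '[{"rotation":[0,0,0],"offset":[3,2.2,0],"jaw":0.5},{"rotation":[0,0,0],"offset":[0,0,12.5],"jaw":0.5},{"rotation":[0,0,0],"offset":[0,0,0],"jaw":0.4}]'
python3 - <<'E'
from cell import *
s=get_state();print(s["ee_pos"],s["tcp_rot"])
E
python3 -m crank '[{"rotation":[0,0,0],"offset":[0,0,0],"jaw":0.2},{"rotation":[0,0,0],"offset":[0,0,0],"jaw":0},{"rotation":[0,0,0],"offset":[0,0,0],"jaw":0},{"rotation":[0,0,0],"offset":[0,0,0],"jaw":0}]' 40
```

```text
clock: 4.55
ee_pos: [573.5, -235.5, 22.0]
tcp_rot: [-0.001, 0.706, 0.709, -0.0]
contact_force: [-0.1, -0.1, -0.6]
width: 38.3
grip_force: 0.0
[ 573.53835285 -235.50477187   22.00481072] [-9.88015841e-04  7.05704652e-01  7.08505408e-01 -2.33718997e-04]
clock: 5.05
ee_pos: [574.5, -236.2, 23.3]
tcp_rot: [0.0, 0.706, 0.708, 0.0]
contact_force: [1.0, 0.5, 0.9]
width: 13.5
grip_force: 40.0
```

Gripped at a width of about 14 mm. I lift and go to a near look at the spindle.

```bash
python3 -m crank '[{"rotation":[0,0,0],"offset":[0,0,-20],"jaw":0},{"rotation":[0,0,0],"offset":[0,0,-40],"jaw":0},{"rotation":[0,0,0],"offset":[0,0,-40],"jaw":0},{"rotation":[0,0,0],"offset":[35,-1,0],"jaw":0},{"rotation":[0,0,0],"offset":[35,-1,0],"jaw":0},{"rotation":[0,0,0],"offset":[35,-1,0],"jaw":0},{"rotation":[0,0,0],"offset":[35,-1,0],"jaw":0},{"rotation":[0,0,0],"offset":[35,-1,0],"jaw":0},{"rotation":[0,0,0],"offset":[25,-1,0],"jaw":0},{"rotation":[0,0,0],"offset":[0,0,12],"jaw":0},{"rotation":[0,0,0],"offset":[0,0,12],"jaw":0},{"rotation":[0,0,0],"offset":[0,0,0],"jaw":0}]'
python3 - <<'E'
from h import *
d=snapshot("wrist");im=d["image"][:,:,::-1];np.savez("w3.npz",**d)
print(get_state()["ee_pos"],get_state()["width"])
sp=[( [round(float(v)) for v in r["point"]],round(r["confidence"],2)) for r in spot_in("wrist","spindle_tip")];print(sp)
p=proj(d,np.array([568,70,105.]),True);print(p)
u,v=int(p[0]),int(p[1])
v0=min(max(v-50,0),380)
z=cv2.resize(im[v0:v0+100,u-67:u+67],None,fx=4,fy=4,interpolation=cv2.INTER_CUBIC)
o=cv2.resize(im,(264,198))
z=np.vstack([z,np.zeros((200,z.shape[1],3),np.uint8)])[:600];z[400:598,:264]=o
print(u-67,v0);cv2.imwrite("pics/w3.png",z)
E
```

```text
clock: 6.55
ee_pos: [566.4, -36.8, 97.5]
tcp_rot: [-0.001, 0.706, 0.708, -0.001]
contact_force: [-1.3, -0.8, -0.7]
width: 13.5
grip_force: 40.0
[566.94094393 -36.88639299  98.28479573] 13.764528208008015
[([570, 72, 106], 0.87)]
[328.41265812  74.76035938]
261 24
```

View pics/w3.png

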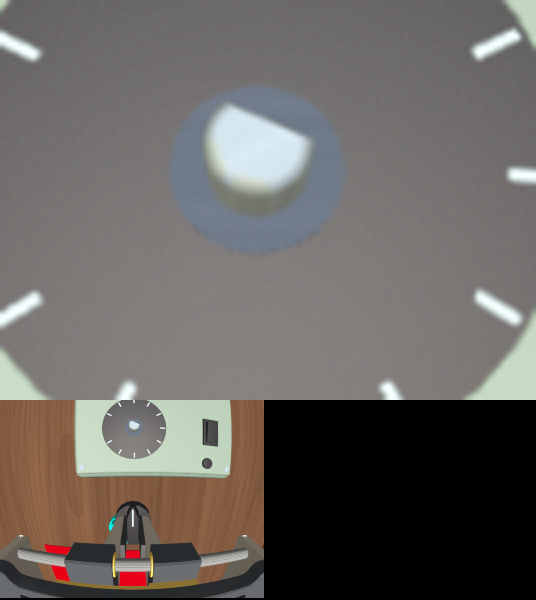

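The spindle top is at crop (258,150), which is full px (325,61). Its flat runs from (228,103) to (311,140) in the crop and faces up-right, about 66° in the world. I'll fit it.

Run:
```python
from h import *
from scipy.optimize import least_squares
d=dict(np.load("w3.npz"));im=d["image"].astype(int)
# rectify onto z=105 plane, 10px/mm
def rect(z,c,h=12,s=10):
    n=2*h*s;g=np.zeros((n,n,2),np.float32)
    for i in range(n):
        for j in range(n):
            g[i,j]=proj(d,np.array([c[0]-h+j/s,c[1]+h-i/s,z]),True)
    return cv2.remap(d["image"],g[:,:,0],g[:,:,1],cv2.INTER_CUBIC)
c=at_z(d,261+258/4,24+148/4,105,True)[:2];print("c0",c)
r=rect(105,c);g=r.astype(int).mean(2)
for th in (165,185,200):
    m=(g>th).astype(np.uint8);k=max(cv2.findContours(m,0,cv2.CHAIN_APPROX_NONE)[0],key=cv2.contourArea)[:,0]
    X=np.c_[c[0]-12+k[:,0]/10,c[1]+12-k[:,1]/10]
    def f(p):
        e=X-p[:2];n=np.array([np.cos(p[2]),np.sin(p[2])])
        return np.where(True,np.maximum(np.hypot(*e.T)-p[3],e@n-p[4]),0)
    s=least_squares(f,[c[0],c[1]-1,np.radians(66),5,3],loss="soft_l1",f_scale=.3);print(th,s.x[:2],np.degrees(s.x[2]),s.x[3:],np.sqrt((s.fun**2).mean()))
# ring at z=85
c2=at_z(d,261+257/4,24+170/4,85,True);print("ring",c2)
# knob in hand: white line
h=im[240:330,280:370];ys,xs=np.nonzero(h.min(2)>190);
print(len(xs),xs.mean()+280,ys.mean()+240)
W=np.array([at_z(d,u+280,v+240,98.3+18,True)[:2] for u,v in zip(xs,ys)])
w,v=np.linalg.eigh(np.cov(W.T));print("line",W.mean(0),np.degrees(np.arctan2(*v[::-1,1]))%180,W.min(0),W.max(0))
cv2.imwrite("pics/tmp.png",h.astype(np.uint8)[:,:,::-1])
```

```text
c0 [566.73824011  76.1841172 ]
165 [566.53957091  77.01668537] 65.81619423255877 [5.40479434 2.6991247 ] 0.05096434134501634
185 [566.55642304  77.11077894] 65.90453346900631 [5.14078113 2.46937608] 0.0589013607431981
200 [566.57735528  77.1828416 ] 66.11536714541326 [4.92019837 2.28786316] 0.06967415797327044
ring [566.77095951  77.04225102  85.        ]
161 321.49068322981367 286.12422360248445
line [565.26420831 -22.2664313 ] 90.04423994541045 [564.59256884 -32.20960272] [565.97274603 -12.52068475]
```

```bash
cat > m.py <<'E'
from h import *
from scipy.optimize import least_squares
def measure(a0,tz,name):
    d=snapshot("wrist");s=[get_state() for _ in range(1)][0];print("tcp",s["ee_pos"],s["tcp_rot"],s["width"])
    cv2.imwrite(name,d["image"][:,:,::-1]);im=d["image"].astype(int)
    c=np.array([566.6,77.]);n=240
    g=np.array([[proj(d,np.array([c[0]-12+j/10,c[1]+12-i/10,105]),True) for j in range(n)] for i in range(n)],np.float32)
    q=cv2.remap(d["image"],g[:,:,0],g[:,:,1],cv2.INTER_CUBIC).astype(int).mean(2)
    m=(q>175).astype(np.uint8);k=max(cv2.findContours(m,0,cv2.CHAIN_APPROX_NONE)[0],key=cv2.contourArea)[:,0]
    X=np.c_[c[0]-12+k[:,0]/10,c[1]+12-k[:,1]/10]
    def f(p):
        e=X-p[:2];return np.maximum(np.hypot(*e.T)-p[3],e@np.array([np.cos(p[2]),np.sin(p[2])])-p[4])
    r=least_squares(f,[*c,np.radians(66),5,3],loss="soft_l1",f_scale=.3)
    print("spindle",r.x[:2],np.degrees(r.x[2]),r.x[3:],np.sqrt((r.fun**2).mean()))
    h=im[240:330,280:370];ys,xs=np.nonzero(h.min(2)>190)
    W=np.array([at_z(d,u+280,v+240,tz,True)[:2] for u,v in zip(xs,ys)])
    v=np.linalg.eigh(np.cov(W.T))[1][:,1];v=v*np.sign(v[1]);b=np.degrees(np.arctan2(v[1],v[0]))
    t=(W-W.mean(0))@v;k=W.mean(0)-v*14.4
    print("knob",k,"ang",b,"len",np.ptp(t),len(W)); D=r.x[:2]-k
    print("delta world",D,"along tool x",D@v,"tool y",D@[v[1],-v[0]])
E
python3 -m crank '[{"rotation":[0,0,0],"offset":[0,0,-42],"jaw":0},{"rotation":[0,0,8],"offset":[19,0,0],"jaw":0},{"rotation":[0,0,8],"offset":[19,0,0],"jaw":0},{"rotation":[0,0,8],"offset":[0,0,0],"jaw":0},{"rotation":[0,0,0],"offset":[0,0,0],"jaw":0},{"rotation":[0,0,0],"offset":[0,0,0],"jaw":0}]'
python3 -c "
from m import *
measure(66,140+18,'pics/w4.png')"
```

```text
clock: 7.4
ee_pos: [570.2, 1.3, 141.3]
tcp_rot: [0.0, 0.837, 0.547, 0.0]
contact_force: [0.1, 0.6, -0.8]
width: 13.7
grip_force: 40.0
tcp [570.14294455   1.29235013 141.25520175] [9.10423808e-05 8.37324504e-01 5.46706193e-01 7.34021551e-05] 13.632725530083682
spindle [566.74196054  77.24086116] 66.82342142291786 [5.33934093 2.67177323] 0.05073490258022365
knob [5.68857303e+02 5.22405121e-01] ang 66.20738774505524 len 19.96077788599555 161
delta world [-2.11534268 76.71845604] along tool x 69.34489736851515 tool y -32.88588422693439
```

View pics/w4.png

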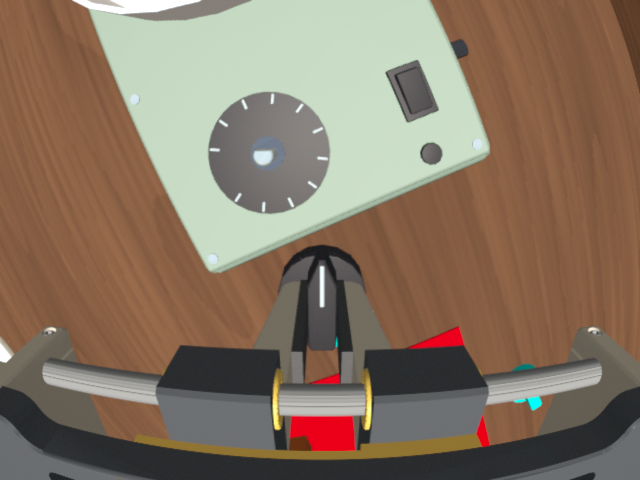

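Wrist view: the knob sits centred between the fingers at (321,290) and points at the same angle as the flat. The spindle is at (263,155), with its flat edge horizontal in the picture, i.e. aligned. I move over it.

```bash
python3 -m crank '[{"rotation":[0,0,0],"offset":[23.1,-11,0],"jaw":0},{"rotation":[0,0,0],"offset":[23.1,-11,0],"jaw":0},{"rotation":[0,0,0],"offset":[23.1,-10.9,0],"jaw":0},{"rotation":[0,0,0],"offset":[0,0,6],"jaw":0},{"rotation":[0,0,0],"offset":[0,0,0],"jaw":0}]'
python3 - <<'E'
from h import *
s=get_state();print(s["ee_pos"],s["tcp_rot"],s["contact_force"])
a=snapshot("scene")["image"][:,:,::-1][160:230,310:390];b=snapshot("top")["image"][:,:,::-1][186:246,180:240]
w=snapshot("wrist")["image"][:,:,::-1][180:370,220:420]
cv2.imwrite("pics/c5.png",np.hstack([cv2.resize(a,(400,350),interpolation=2),cv2.resize(w,(368,350),interpolation=2)]))
E
```

```text
clock: 8.07
ee_pos: [567.4, 77.7, 134.3]
tcp_rot: [-0.0, 0.838, 0.546, -0.001]
contact_force: [0.8, -0.3, -0.3]
width: 13.9
grip_force: 40.0
[567.39869882  77.71531777 134.29747596] [-2.56862782e-04  8.37559551e-01  5.46345518e-01 -7.12536466e-04] [ 0.814161   -0.3341316  -0.29341781]
```

View pics/c5.png

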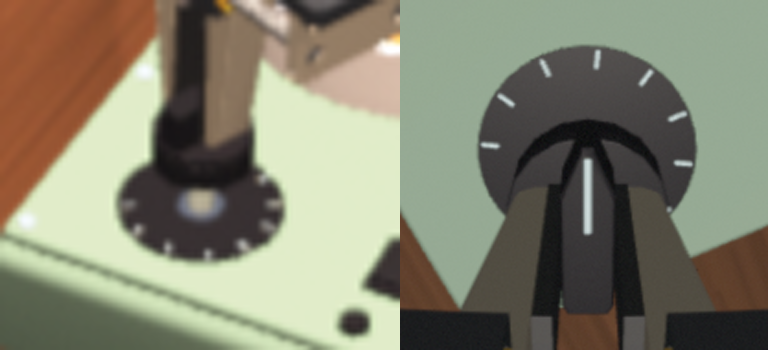

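In the scene crop the knob (column 203) stands over the spindle (column 201). In the wrist crop the pointer stands over the dial. I descend gently and watch the force.

```bash
python3 -m crank '[{"rotation":[0,0,0],"offset":[0,0,4],"jaw":0},{"rotation":[0,0,0],"offset":[0,0,3],"jaw":0},{"rotation":[0,0,0],"offset":[0,0,0],"jaw":0}]'; python3 -m crank '[{"rotation":[0,0,0],"offset":[0,0,2],"jaw":0},{"rotation":[0,0,0],"offset":[0,0,2],"jaw":0},{"rotation":[0,0,0],"offset":[0,0,0],"jaw":0}]'
python3 -c "
from cell import *
print(get_state()['ft_torque'])"
```

```text
clock: 8.6
ee_pos: [567.6, 78.3, 127.6]
tcp_rot: [-0.0, 0.838, 0.546, -0.0]
contact_force: [0.6, 0.4, -0.4]
width: 13.6
grip_force: 40.0
clock: 8.98
ee_pos: [567.7, 78.4, 123.9]
tcp_rot: [-0.0, 0.838, 0.546, -0.0]
contact_force: [0.3, -0.5, -0.5]
width: 14.0
grip_force: 40.0
[-0.02852727 -0.06613907 -0.02190162]
```

```bash
for i in 1 2; do python3 -m crank '[{"rotation":[0,0,0],"offset":[0,0,1.5],"jaw":0},{"rotation":[0,0,0],"offset":[0,0,1.5],"jaw":0},{"rotation":[0,0,0],"offset":[0,0,0],"jaw":0}]'|grep -E 'ee|cont|rot'; done
python3 -c "
from cell import *
print(get_state()['ft_torque'])"
```

```text
ee_pos: [567.8, 78.4, 120.9]
tcp_rot: [-0.0, 0.838, 0.546, -0.0]
contact_force: [0.1, 0.0, 0.0]
ee_pos: [567.7, 78.4, 117.9]
tcp_rot: [-0.0, 0.838, 0.546, -0.0]
contact_force: [-0.2, 1.2, -0.1]
[-0.02447889 -0.05849373 -0.00561748]
```

The underside is now about 8 mm below the tip with no force, so the D has entered. I continue to home and press.

```bash
for i in 1 2 3 ; do python3 -m crank '[{"rotation":[0,0,0],"offset":[0,0,1.5],"jaw":0},{"rotation":[0,0,0],"offset":[0,0,1.5],"jaw":0},{"rotation":[0,0,0],"offset":[0,0,0],"jaw":0}]' 60|grep -E 'ee|cont|rot|width'; done
python3 -c "
from cell import *
print(get_state()['ft_torque'])"
```

```text
ee_pos: [567.7, 78.4, 114.9]
tcp_rot: [-0.0, 0.838, 0.546, -0.0]
contact_force: [-0.3, -0.1, 0.4]
width: 13.5
ee_pos: [568.0, 78.4, 112.3]
tcp_rot: [0.0, 0.838, 0.546, 0.0]
contact_force: [-0.3, 0.1, 0.2]
width: 13.6
ee_pos: [568.1, 78.4, 109.5]
tcp_rot: [0.0, 0.838, 0.546, 0.0]
contact_force: [-1.7, -0.5, 4.9]
width: 13.5
[-0.02163355  0.34943311  0.01177315]
```

Spring contact at home, 4.9 N. I press further toward the bottom stop.

```bash
for i in 1 2 ; do python3 -m crank '[{"rotation":[0,0,0],"offset":[0,0,1],"jaw":0},{"rotation":[0,0,0],"offset":[0,0,1],"jaw":0},{"rotation":[0,0,0],"offset":[0,0,0],"jaw":0}]' 60|grep -E 'ee|cont|width'; done
python3 -m crank '[{"rotation":[0,0,0],"offset":[0,0,1],"jaw":0},{"rotation":[0,0,0],"offset":[0,0,0],"jaw":0}]'
python3 -c "
from cell import *
s=get_state();print(s['ft_torque'],s['contact_force'])"
```

```text
ee_pos: [568.1, 78.4, 107.7]
contact_force: [-2.3, 0.4, 6.3]
width: 13.1
ee_pos: [568.1, 78.4, 106.3]
contact_force: [-3.2, -0.1, 8.8]
width: 13.6
clock: 11.85
ee_pos: [568.2, 78.4, 106.3]
tcp_rot: [0.0, 0.838, 0.546, 0.0]
contact_force: [-6.7, 0.5, 15.5]
width: 13.1
grip_force: 60.0
[-0.04526771  1.24711481  0.00126605] [-6.67589854  0.50492119 15.47816778]
```

The force rises at 106.3, which puts the spindle at the stop. The knob underside is about 85.6, so the knob is home. I relieve the sideways load slightly and take one look.

```bash
python3 -m crank '[{"rotation":[0,0,0],"offset":[-0.2,-0.6,0],"jaw":0},{"rotation":[0,0,0],"offset":[0,0,0],"jaw":0},{"rotation":[0,0,0],"offset":[0,0,0],"jaw":0}]' 60
python3 - <<'E'
from h import *
a=snapshot("scene")["image"][:,:,::-1][160:230,310:390]
w=snapshot("wrist")["image"][:,:,::-1][180:370,220:420]
cv2.imwrite("pics/c6.png",np.hstack([cv2.resize(a,(400,350),interpolation=2),cv2.resize(w,(368,350),interpolation=2)]))
s=get_state();print(s["ee_pos"],s["contact_force"],s["ft_torque"])
E
```

```text
clock: 12.22
ee_pos: [568.1, 78.4, 106.3]
tcp_rot: [0.001, 0.838, 0.546, 0.001]
contact_force: [-4.4, -0.1, 12.8]
width: 13.2
grip_force: 60.0
[568.13377917  78.39225113 106.27753912] [-4.59225224  0.59886386 13.97463093] [-0.07446036  0.87843927 -0.00125005]
```

View pics/c6.png

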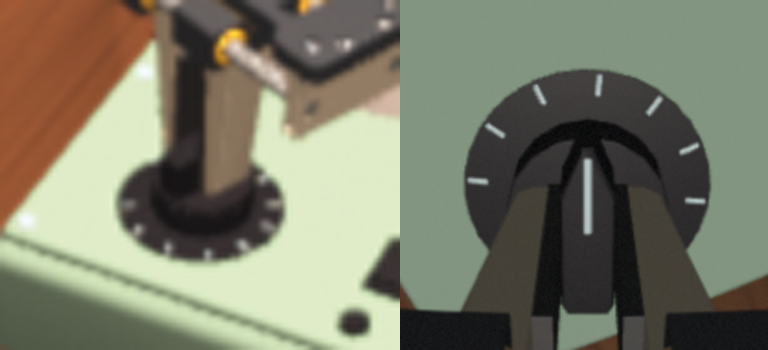

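The knob is down flush on the dial, concentric with it and held by the fingers (scene crop (203,195)). It pushes steadily with about 13 N at the stop, so I hand in.

```bash
python3 -c "
from cell import *
print(finish_job())"
```

```text
the job is handed in; nothing more can be done
None
```

I fitted the black knob on the D-spindle with the flats matched, pushed it fully home, and handed in with the fingers still holding it at the bottom of the start spring (about 13 N); I did not touch the seal stone, the blank or the paste pot.

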